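# Turn a screwdriver end for end onto its rest

### The job

The longer screwdriver lies the wrong way round for its wooden rest. Turn it end for end in two steps: lift it, set it down on the cabinet top roughly crosswise to the rest and let go, then take it again and lay it on the rest with its handle between the wide pair of cheeks and its shaft between the narrow pair, flat on the base, its ends about level with the ends of the base. Leave the shorter screwdriver where it lies.

Things in the scene. Friction and masses are not known exactly. Their poses are not given: they have to be found in the camera images.
- screwdriver_long: The longer of two loose screwdrivers, 210 mm, red handle, 0.09 kg. Origin: middle of its length, on its underside; y runs towards the handle's butt, z up. Handle (26 mm wide, 27 high, flat-sided, does not roll) y = +7 to +105 mm; shaft (6.4 mm thick, 13 mm up) y = -105 to +7. Balances in the handle; grip at y = +40. Starts within 30 degrees of the reverse of the rest's y direction.
- long_tip (a point): The blade tip of the longer screwdriver, at y = -105 mm, 13 mm above its underside.
- tool_rest: Fixed light-wood rest, to the right; base 84 x 220 mm, 12 mm thick. Origin: centre of its underside; y runs along it to the handle end. At y = 80 to 102 mm two cheeks stand 46 mm apart (handle), at y = -65 to -45 two 24 mm apart (shaft; too narrow for the handle), tops 36 and 42 mm above origin; clear between. A tool laid right points the same way, its origin 12 mm above the rest's.
- screwdriver_short: The shorter screwdriver, 180 mm, green handle, 26 mm wide, 27 mm high, about 90 mm left of the longer one and roughly parallel; leave it alone. Origin: middle of its length, on its underside; y towards the butt. The cabinet top between the longer screwdriver and the rest is free for setting down.

How it is judged:
By the outcome, as a careful person would: the job done as asked, in the order asked, and still so for the second after the job is handed in, with the robot touching nothing.
It also fails if it takes over 53 s, if anything falls off the work surface, if the arm or the gripper's body presses on something with over 40 N, if the wrist force passes 120 N, or if a joint passes its speed limit or range.

### The arm

A 7-joint arm with a two-finger parallel gripper is mounted at the origin on a cart in front of the work surface, level with it; the furniture and walls round the work are solid. World frame = base frame: x ahead of the robot, y to its left, z up, the work surface at z = 0. Lengths are in m, angles in rad, forces in N, time in s.
With the tool pointing down it reaches from about 0.425 to 0.95 m from the base axis. Payload 4.7 kg.
Tool frame: the origin (TCP) lies between the finger pads; the fingertips stand 25 mm ahead of it and the grasp point (between the pads) lies 6 mm ahead of it; z points along the fingers, y is the line along which they close (so a half turn about z gives the same grasp; the last joint's range is limited). The gripper opens to 85 mm and grips with 20 to 120 N. Pads are 22 mm wide; open, the fingers measure 114 mm over their backs; the gripper's body (76 mm by 85 mm) begins 54 mm behind the grasp point. The pads swing forward as they close: fully open they stand 13 mm farther back than shut.
Start: joints at [1.248, 0.469, -0.049, 1.532, 0.024, 1.141, -0.082], TCP at [0.196, -0.646, 0.256] pointing down, gripper open.
Joint ranges: [-2.59, 2.59], [-0.33, 1.99], [-1.39, 1.29], [0.1, 2.45], [-1.04, 4.18], [0.21, 1.99], [-2.66, 2.66]. Speed limits (rad/s): [2.57, 2.57, 3.14, 3.14, 3.14, 3.14, 3.14].

### API

Orientations are given as a 3x3 rotation matrix whose columns are the frame's x, y, z axes.
In Python, from rig import * gives the robot as it stands. Calls block until the motion is done:
- movep(position, orientation): joint-space move of the TCP to a pose.
- move_l(position, attitude=None, feed=0.15, until_force=None): straight line of the TCP; attitude=None keeps the orientation; feed is the mean speed in m/s. With until_force (N) it stops when the force on the tool has changed by that much, and returns True; else False.
- move_joints(angles): joint-space move.
- command_gripper(opening, newtons=None): finger opening in m; newtons is the grip in N (None keeps the last); returns when the fingers have stopped.
- sleep(seconds).
- inverse_kinematics(position, orientation): joint angles nearest the present ones, or None.
- sense(): the state.
- camera(name): name is "scene" or "top" or "wrist"; returns (picture, depth): 400x640x3 uint8, red, green, blue; 400x640 float32, m along the optical axis (not along the pixel's ray), 0 where there is no reading.
- camera_params(name): a dict with "K" (3x3 intrinsics, pixels), "dist" ([k1, k2, p1, p2, k3] as OpenCV has them; the pictures are not rectified), "position" and "rotation" of the camera in the world; the wrist camera has in their place "tool_from_camera" (4x4, takes a point from camera to tool coordinates, whose origin is the TCP and whose axes are the flange's). Camera axes: x right, y down, z forward; pixel columns grow to the right and rows downward; lengths in m; the calibration is good to about 2 mm. A picture is of the moment at which its call begins: read the wrist's pose just before it. camera_params takes no time and is no camera call.
A pose or a line that the arm cannot do raises Unreachable and nothing moves.
- finish_job(): hands the job in; it is judged then, once.
The state is a dict: "time_s": time; "joint_pos": joint angles; "qd": joint speeds; "joint_efforts": joint torques, N m; "position": TCP position; "tcp_rot": TCP orientation; "wrist_force": force on the tool from outside, world axes, zero at the start; "ft_torque": the same for the moment, N m; "finger_gap": finger opening in m; "gripper_force": force on a finger pad.
Only numpy, scipy, OpenCV 4.12 (cv2) and the standard library are available. Lean on these libraries where they do the work, as an engineer would, in place of code of your own. Each camera call takes 0.05 s, during which the arm holds its last target. There are 200 camera calls.

## Working session

There is one attempt and no reset: what is moved stays moved. The work goes in short steps, each a Python script; the robot and the scene stay as the last script left them, time stands still between calls to the robot, and variables do not carry over. Pictures are saved under pics/ and viewed, at most 10 in all, crops included, and the job is handed in when it is done.

```bash
mkdir -p pics; ls; python3 - <<'E'
from rig import *
import cv2, numpy as np
for n in ("top","scene"):
    im,d=camera(n); cv2.imwrite(f"pics/{n}0.png",im[:,:,::-1]); np.savez(f"{n}0.npz",im=im,d=d)
    p=camera_params(n); print(n,p)
print(camera_params("wrist")); s=sense(); print(s["time_s"],s["position"],s["tcp_rot"])
E
```

```text
pics
top {'K': array([[382.13467457,   0.        , 314.95733852],
       [  0.        , 382.13467457, 200.44198126],
       [  0.        ,   0.        ,   1.        ]]), 'dist': array([-0.09454349,  0.        ,  0.        ,  0.        ,  0.        ]), 'position': array([0.43026482, 0.01223158, 0.87673554]), 'rotation': array([[-0.00540446, -0.98761834,  0.15678267],
       [-0.99996094,  0.00643394,  0.00605952],
       [-0.00699322, -0.1567438 , -0.98761454]])}
scene {'K': array([[440.38278326,   0.        , 322.45449047],
       [  0.        , 440.38278326, 206.45332956],
       [  0.        ,   0.        ,   1.        ]]), 'dist': array([0.03876651, 0.        , 0.        , 0.        , 0.        ]), 'position': array([1.14578113, 0.4213735 , 0.60585242]), 'rotation': array([[-0.5699934 ,  0.51276432, -0.64201268],
       [ 0.82163945,  0.351889  , -0.44842251],
       [-0.00401786, -0.78310081, -0.6218818 ]])}
{'K': array([[319.07630293,   0.        , 318.96786965],
       [  0.        , 319.07630293, 195.1598785 ],
       [  0.        ,   0.        ,   1.        ]]), 'dist': array([-0.02853503,  0.        ,  0.        ,  0.        ,  0.        ]), 'tool_from_camera': array([[ 2.80465828e-04, -9.46149592e-01, -3.23729627e-01,
         8.22479265e-02],
       [ 9.99998613e-01, -2.66073918e-04,  1.64399895e-03,
         3.39554884e-04],
       [-1.64160495e-03, -3.23729639e-01,  9.46148205e-01,
        -1.18673628e-01],
       [ 0.00000000e+00,  0.00000000e+00,  0.00000000e+00,
         1.00000000e+00]])}
0.1 [ 0.1953696  -0.64560306  0.25534137] [[ 9.57129793e-01  2.89658823e-01 -5.71024378e-04]
 [ 2.89659381e-01 -9.57128261e-01  1.71294023e-03]
 [-5.03753199e-05 -1.80490869e-03 -9.99998370e-01]]
```

View pics/top0.png

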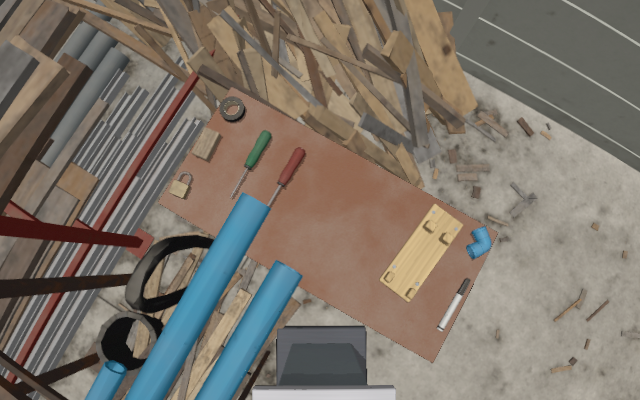

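View pics/scene0.png

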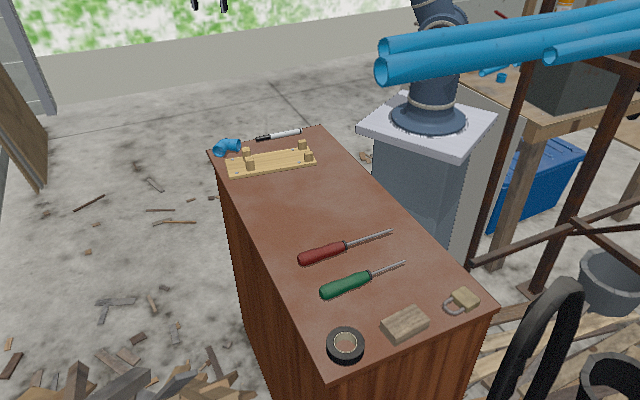

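The top view shows the long red driver with its butt at about (298,152) and its shaft running to about (270,205). The rest is at about (422,253), with its wide cheeks at the lower-left end nearer the robot. Blue pipes overhang the left foreground, ending near (255,205) and (290,270). The scene view shows the red handle at (320,252) and its tip at (393,231).

```bash
cat > h.py <<'E'
import numpy as np, cv2
def ray(p,uv,R=None,t=None):
    u=cv2.undistortPoints(np.array(uv,float).reshape(-1,1,2),p["K"],p["dist"]).reshape(-1,2)
    d=np.c_[u,np.ones(len(u))]
    return (p["position"] if t is None else t),d@(p["rotation"] if R is None else R).T
def plane(p,uv,z,R=None,t=None):
    o,d=ray(p,uv,R,t); return o+d*((z-o[2])/d[:,2])[:,None]
def tri(o1,d1,o2,d2):
    A=np.c_[d1,-d2]; s=np.linalg.lstsq(A,o2-o1,rcond=None)[0]
    a,b=o1+s[0]*d1,o2+s[1]*d2; return (a+b)/2,np.linalg.norm(a-b)
def pts(p,d,mask,R=None,t=None):
    v,u=np.nonzero(mask&(d>0)); o,r=ray(p,np.c_[u,v],R,t); return o+r*d[v,u][:,None]
def hsv(im): return cv2.cvtColor(im,cv2.COLOR_RGB2HSV)
def big(m):
    n,l,s,_=cv2.connectedComponentsWithStats(m.astype(np.uint8)); return l==1+np.argmax(s[1:,4])
def red(im):
    h=hsv(im); return big(((h[...,0]>172)|(h[...,0]<4))&(h[...,1]>150)&(h[...,2]>70))
def wood(im):
    h=hsv(im); return (h[...,0]>17)&(h[...,0]<28)&(h[...,1]>70)&(h[...,2]>130)
def axis(P):  # centre, unit dir, extents along dir
    c=P.mean(0); w=np.linalg.svd(P-c,full_matrices=False)[2][0]; s=(P-c)@w
    return c,w,s.min(),s.max()
E
python3 - <<'E'
from rig import camera_params
from h import *
np.set_printoptions(precision=4,suppress=True)
C={}
roi={"top":(340,500,190,310),"scene":(215,325,135,185)}
rr={"top":(230,320,140,230),"scene":(280,410,210,280)}
for n in ("top","scene"):
    z=np.load(n+"0.npz"); im,d=z["im"],z["d"]; p=camera_params(n)
    m=np.zeros(d.shape,bool); a,b,c,e=rr[n]; m[c:e,a:b]=1
    r=red(im*m[...,None]); v,u=np.nonzero(r); uv=np.c_[u,v].astype(float)
    c0,w,lo,hi=axis(uv); print(n,"red px",r.sum(),c0,w,lo,hi)
    P=pts(p,d,r); print(" red z pct",np.percentile(P[:,2],[5,50,95]),"med",np.median(P,0))
    C[n]=(p,c0)
    m[:]=0; a,b,c,e=roi[n]; m[c:e,a:b]=1
    wd=big(wood(im)&m); P=pts(p,d,wd); print(" wood",wd.sum(),"z pct",np.percentile(P[:,2],[5,25,50,75,95,99]))
    q=P[np.abs(P[:,2]-np.percentile(P[:,2],30))<.006]; box=cv2.minAreaRect((q[:,:2]*1000).astype(np.float32)); print(" rest rect",box)
    hh=P[P[:,2]>.028]
    ang=None; print(" cheeks",len(hh)); np.save(n+"_cheek.npy",hh)
    h=hsv(im); bl=(abs(h[...,0]-100.)<8)&(h[...,1]>140); P=pts(p,d,bl)
    print(" blue bounds",len(P)); 
    P=P[(P[:,0]>0.1)&(P[:,0]<1)&(P[:,1]>-.1)&(P[:,2]>.05)]
    if len(P): print(P.min(0),P.max(0)); i=[P[:,0].argmax(),P[:,1].argmin()]; print(P[i])
o1,d1=ray(*C["top"]); o2,d2=ray(*C["scene"]); print("tri handle",tri(o1,d1[0],o2,d2[0]))
E
python3 - <<'E'
import cv2
a=cv2.imread('pics/top0.png')[130:320,210:510]; cv2.imwrite('pics/topc.png',cv2.resize(a,None,fx=2.6,fy=2.6,interpolation=cv2.INTER_CUBIC))
E
```

```text
top red px 8 [302.  156.5] [-0.5449  0.8385] -4.024549914314925 4.024549914314925
 red z pct [0.0145 0.0189 0.0209] med [0.6703 0.0471 0.0189]
 wood 3359 z pct [0.0092 0.011  0.0121 0.0134 0.0379 0.0431]
 rest rect ((448.53179931640625, -223.49075317382812), (83.4868392944336, 218.43873596191406), 52.055809020996094)
 cheeks 292
 blue bounds 6632
[0.2311 0.0355 0.3058] [0.5277 0.3414 0.3571]
[[0.5277 0.1209 0.336 ]
 [0.4096 0.0355 0.3387]]
scene red px 145 [321.1241 256.5655] [-0.9445  0.3285] -24.42013107043073 22.065535583982903
 red z pct [0.0096 0.0144 0.0185] med [0.6623 0.0797 0.0144]
 wood 1755 z pct [0.0044 0.0094 0.0105 0.0118 0.036  0.0412]
 rest rect ((451.6503601074219, -222.85260009765625), (89.16500091552734, 217.87217712402344), 51.8969841003418)
 cheeks 173
 blue bounds 14861
[0.1001 0.0358 0.2799] [0.5331 0.422  0.3553]
[[0.5331 0.1226 0.333 ]
 [0.4129 0.0358 0.3316]]
tri handle (array([0.6641, 0.0615, 0.0093]), np.float64(0.03268329579457014))
```

View pics/topc.png

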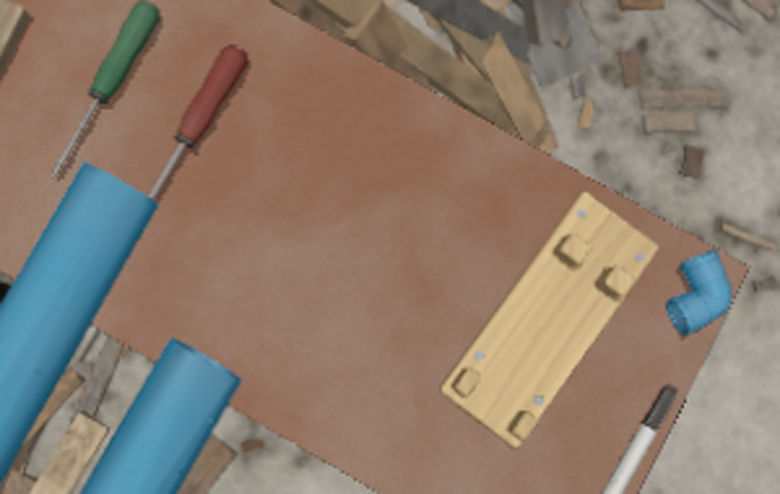

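The crop shows the rest's close-set cheeks at the upper right, further in from that end. The wide pair is at the lower left, close to the end, so the handle end is toward the robot. The red mask was poor, so I'll tune it, and also model the arm to check clearance under the pipes.

```bash
cat >> h.py <<'E'
def red(im):
    h=hsv(im).astype(int); a=cv2.cvtColor(im,cv2.COLOR_RGB2LAB)[...,1].astype(int)
    return big((a>150)&((h[...,0]>165)|(h[...,0]<8))&(h[...,1]>135))
def rot(az,tilt=0.):  # tool down; tool x along azimuth az; tilt leans the hand back along +x
    x=np.array([np.cos(az),np.sin(az),0]);z=np.array([0,0,-1.]);y=np.cross(z,x)
    zt=np.cos(tilt)*z-np.sin(tilt)*x; return np.c_[np.cross(y,zt),y,zt]
E
python3 - <<'E'
from rig import camera_params,inverse_kinematics,sense
from h import *
np.set_printoptions(precision=4,suppress=True)
rr={"top":(230,320,140,230),"scene":(280,410,210,280)}; E={}
c0=np.array([.449,-.2235]); ry=np.array([-.788,.6155]); rx=np.array([ry[1],-ry[0]])
for n in rr:
    z=np.load(n+"0.npz"); im,d=z["im"],z["d"]; p=camera_params(n)
    a,b,c,e=rr[n]; m=np.zeros(d.shape,np.uint8); m[c:e,a:b]=1
    if n=="top": print("hsv/lab handle",hsv(im)[165:172:3,288:294:3].reshape(-1,3).tolist(),"table",hsv(im)[200,330],cv2.cvtColor(im,cv2.COLOR_RGB2LAB)[168,291],cv2.cvtColor(im,cv2.COLOR_RGB2LAB)[200,330])
    r=red(im*m[...,None]); v,u=np.nonzero(r); uv=np.c_[u,v].astype(float)
    c,w,lo,hi=axis(uv); E[n]=(p,np.array([c+w*lo,c,c+w*hi])); print(n,r.sum(),E[n][1].round(1).tolist())
    P=pts(p,d,r); print(" z",np.percentile(P[:,2],[5,50,95]))
    q=plane(p,uv,.015); cc,ww,l,h_=axis(q); print(" handle c",cc,"dir",ww,l,h_)
    H=np.load(n+"_cheek.npy"); L=np.c_[(H[:,:2]-c0)@rx,(H[:,:2]-c0)@ry]
    for s in (1,-1):
        for t in (1,-1):
            k=(np.sign(L[:,1])==s)&(np.sign(L[:,0])==t)
            if k.sum()>3: print(" cheek y%+d x%+d"%(s,t),k.sum(),np.median(L[k],0),L[k].min(0),L[k].max(0),"ztop",np.percentile(H[k,2],90))
(p1,a),(p2,b)=E["top"],E["scene"]; o1,d1=ray(p1,a);o2,d2=ray(p2,b)
for i in range(3):
    for j in ([1] if i==1 else [0,2]):
        X,g=tri(o1,d1[i],o2,d2[j]); print("tri",i,j,X,g)
A=[];B=[]
for r in np.arange(.45,.9,.075):
    for zz in (.1,.2,.3):
        az=np.arctan2(-.646,.196); q=inverse_kinematics([r*np.cos(az),r*np.sin(az),zz],rot(az+1.57))
        q=inverse_kinematics([r*np.cos(az),r*np.sin(az),zz],sense()["tcp_rot"]) if q is None else q
        if q is None: continue
        if zz==.1: print(r,zz,q)
        s2,c2,s4,c4=np.sin(q[1]),np.cos(q[1]),np.sin(q[1]+q[3]),np.cos(q[1]+q[3])
        if abs(q[2])<.1: A+=[[s2,c2,s4,c4,1,0],[c2,-s2,c4,-s4,0,1]];B+=[r,zz]
x,res,*_=np.linalg.lstsq(np.array(A),np.array(B),rcond=None); print("fit",x,np.abs(np.array(A)@x-B).max())
E
```

```text
hsv/lab handle [[4, 133, 128], [4, 129, 136], [4, 129, 134], [4, 129, 125], [4, 128, 131], [3, 130, 120]] table [ 10 107 145] [ 92 151 143] [122 141 146]
top 11 [[299.4, 159.2], [300.6, 156.6], [301.9, 153.9]]
 z [0.0191 0.0225 0.0242]
 handle c [0.6706 0.0503 0.015 ] dir [-0.9127  0.4087 -0.    ] -0.007072154379034266 0.006719675678091467
 cheek y+1 x+1 63 [0.03   0.0905] [0.023  0.0798] [0.0372 0.1013] ztop 0.03730099645613629
 cheek y+1 x-1 61 [-0.0297  0.0917] [-0.0357  0.0812] [-0.0235  0.1025] ztop 0.037810934378590844
 cheek y-1 x+1 85 [ 0.024  -0.0536] [ 0.0127 -0.0636] [ 0.0344 -0.045 ] ztop 0.04363183036763307
 cheek y-1 x-1 83 [-0.023  -0.0545] [-0.0335 -0.0655] [-0.0128 -0.0452] ztop 0.04356149804246543
scene 224 [[344.5, 248.5], [320.5, 256.5], [300.4, 263.2]]
 z [0.0085 0.0149 0.0202]
 handle c [0.6625 0.0789 0.015 ] dir [ 0.8668 -0.4987 -0.    ] -0.051787335494215846 0.04099799983542576
 cheek y+1 x+1 31 [0.034 0.089] [0.0232 0.0797] [0.0411 0.0982] ztop 0.03560715893513455
 cheek y+1 x-1 26 [-0.0262  0.0889] [-0.0359  0.0795] [-0.0187  0.0983] ztop 0.03447473898803877
[... 269 characters left out ...]
86 -0.0109] 0.013868290449996011
tri 1 1 [0.6646 0.0628 0.01  ] 0.028490866990485603
tri 2 0 [0.6528 0.0806 0.0378] 0.07660647158223395
tri 2 2 [ 0.6831  0.0473 -0.0042] 0.0020656679130601676
0.45 0.1 [ 1.2475  0.3305 -0.077   2.1946  0.0431  0.6178 -0.1376]
0.525 0.1 [ 1.248   0.4261 -0.0653  2.0297  0.0426  0.687  -0.1214]
0.6000000000000001 0.1 [ 1.248   0.5224 -0.0563  1.8547  0.0405  0.7656 -0.107 ]
0.675 0.1 [ 1.2472  0.622  -0.0485  1.6665  0.0375  0.854  -0.0939]
0.75 0.1 [ 1.2454  0.7282 -0.041   1.4599  0.0334  0.9542 -0.0816]
0.8250000000000001 0.1 [ 1.2426  0.8458 -0.0329  1.2254  0.0281  1.0707 -0.0697]
fit [ 0.5551 -0.0001  0.4669  0.0003  0.0002 -0.0439] 0.00010122517810462472
```

The arm fit gives upper-arm and forearm lengths of 0.555 and 0.467 m. The forearm therefore passes well above the pipes, whose tops are at 0.36 m. I'll move above the driver and measure from two wrist-camera heights.

```bash
cat >> h.py <<'E'
def red(im,m=None):
    lab=cv2.cvtColor(im,cv2.COLOR_RGB2LAB).astype(int); h=hsv(im).astype(int)
    k=(lab[...,1]>147)&((h[...,0]<7)|(h[...,0]>170))&(h[...,1]>110)
    if m is not None: k&=m
    return big(cv2.morphologyEx(k.astype(np.uint8),cv2.MORPH_OPEN,np.ones((3,3))))
def wpose(s,p):
    T=np.array(p["tool_from_camera"]); R=np.array(s["tcp_rot"]); return R@T[:3,:3],np.array(s["position"])+R@T[:3,3]
E
python3 - <<'E'
from rig import *
from h import *
np.set_printoptions(precision=4,suppress=True)
az=np.deg2rad(-30)
for P,a in (([.65,.065,.3],-30),([.591,-.042,.1],52),([.417,-.199,.1],142)):
    print(inverse_kinematics(P,rot(np.deg2rad(a))))
z=np.load("top0.npz"); m=np.zeros((400,640),bool); m[140:230,230:320]=1
r=red(z["im"],m); v,u=np.nonzero(r); print("top",r.sum(),axis(plane(camera_params("top"),np.c_[u,v],.02)))
movep([.65,.065,.3],rot(az)); p=camera_params("wrist"); c=[]
for i,zz in enumerate((.3,.2)):
    if i: move_l([.65,.065,zz],feed=.2)
    s=sense(); im,d=camera("wrist"); R,t=wpose(s,p)
    np.savez(f"w{i}.npz",im=im,d=d,R=R,t=t); cv2.imwrite(f"pics/w{i}.png",im[:,:,::-1])
    r=red(im); v,u=np.nonzero(r); uv=np.c_[u,v].astype(float); cc,w,lo,hi=axis(uv)
    print(i,r.sum(),(cc+w*lo).round(),(cc+w*hi).round()); c.append(ray(p,[cc+w*lo,cc,cc+w*hi],R,t))
    P=pts(p,d,r,R,t); print(" depth z",np.percentile(P[:,2],[5,50,90,97]))
    print(" axis",axis(plane(p,uv,.02,R,t)))
for a in range(3): print(tri(c[0][0],c[0][1][a],c[1][0],c[1][1][a]))
print(sense()["time_s"])
E
```

```text
[ 0.1943  0.4505 -0.5146  1.5129  0.2287  1.2384 -2.4468]
[ 0.3579  0.5622 -0.4825  1.8533  0.3484  0.8102 -0.9679]
[ 0.8575  0.4121 -0.6095  2.1447  0.37    0.6868  0.9046]
top 358 (array([0.6503, 0.0707, 0.02  ]), array([-0.869 ,  0.4949, -0.    ]), np.float64(-0.044110167308084064), np.float64(0.04655876841899113))
0 3100 [160. 241.] [  5. 396.]
 depth z [-0.4991 -0.2513 -0.0492 -0.0194]
 axis (array([0.6122, 0.5103, 0.02  ]), array([-0.2237,  0.9747, -0.    ]), np.float64(-0.2078586951486109), np.float64(0.25523796350963546))
1 1851 [118. 291.] [  7. 397.]
 depth z [-0.4541 -0.1919 -0.1291 -0.1131]
 axis (array([0.6211, 0.4555, 0.02  ]), array([ 0.2083, -0.9781,  0.    ]), np.float64(-0.12415392777272678), np.float64(0.1334686379177089))
(array([0.6621, 0.2796, 0.0664]), np.float64(0.004841187636198046))
(array([ 0.5532,  0.7601, -0.1963]), np.float64(0.006517246558462937))
(array([0.6352, 0.4058, 0.1612]), np.float64(0.08676669881528377))
3.8167
```

View pics/w1.png

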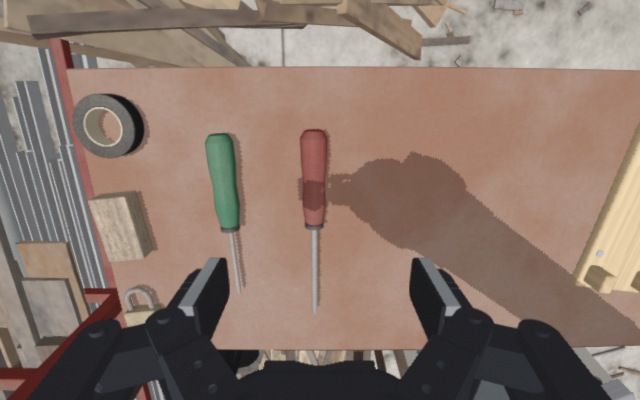

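The wrist view shows the red handle from (313,130) to (315,228), with the tip at (315,312). It sits centred between the fingers, and the green driver is to the left. I'll re-measure with a region of interest.

```bash
python3 - <<'E'
from rig import camera_params
from h import *
np.set_printoptions(precision=4,suppress=True)
p=camera_params("wrist"); c=[]
for i in (0,1):
    z=np.load(f"w{i}.npz"); im,d,R,t=[z[k] for k in("im","d","R","t")]
    m=np.zeros(d.shape,bool); m[100:260,270:360]=1; r=red(im,m); v,u=np.nonzero(r)
    uv=np.c_[u,v].astype(float); (cx,cy),sz,an=cv2.minAreaRect(uv.astype(np.float32))
    B=cv2.boxPoints(((cx,cy),sz,an)); B=B[np.argsort(B[:,1])]; e=[B[:2].mean(0),B[2:].mean(0)]
    print(i,r.sum(),sz,e); c.append(ray(p,[e[0],[cx,cy],e[1]],R,t))
    P=pts(p,d,r,R,t); print(" depth z",np.percentile(P[:,2],[5,50,90,97]))
    f=pts(p,d,np.roll(m,-80,1)&(d>0),R,t); print(" table z",np.median(f[:,2]))
    print(" ends@.0135",plane(p,e,.0135,R,t)," axis",axis(plane(p,uv,.018,R,t)))
for a in range(3): print(tri(c[0][0],c[0][1][a],c[1][0],c[1][1][a]))
E
```

```text
0 324 (28.0, 19.0) [array([313.5, 121. ], dtype=float32), array([313.5, 149. ], dtype=float32)]
 depth z [0.0194 0.0247 0.0275 0.0284]
 table z 0.0010041955853972162
 ends@.0135 [[0.6894 0.0469 0.0135]
 [0.6591 0.0646 0.0135]]  axis (array([0.6724, 0.0536, 0.018 ]), array([-0.6811,  0.7322, -0.    ]), np.float64(-0.019250727990730965), np.float64(0.014701173449402282))
1 685 (39.0, 26.0) [array([313., 130.], dtype=float32), array([313., 169.], dtype=float32)]
 depth z [0.0189 0.0244 0.0275 0.0282]
 table z 0.0011624865634021209
 ends@.0135 [[0.6911 0.0469 0.0135]
 [0.6583 0.0661 0.0135]]  axis (array([0.6758, 0.054 , 0.018 ]), array([-0.9208,  0.3901, -0.    ]), np.float64(-0.01806329126088456), np.float64(0.021236805346156008))
(array([ 0.6856,  0.0505, -0.038 ]), np.float64(0.0011035694051669408))
(array([0.6744, 0.0562, 0.0113]), np.float64(0.0009262994349415329))
(array([0.6628, 0.0625, 0.0364]), np.float64(0.0008326200723631446))
```

The gripper's shadow splits the mask. A red/green ratio is independent of shadow, so I'll use that.

```bash
cat >> h.py <<'E'
def red(im,m=None):
    f=im.astype(float)+1; k=(f[...,0]/f[...,1]>1.62)&(f[...,0]/f[...,2]>1.5)&(f[...,0]>30)
    if m is not None: k&=m
    return big(cv2.morphologyEx(k.astype(np.uint8),cv2.MORPH_CLOSE,np.ones((5,5))))
def handle(im,d,p,R,t,m):
    """wrist view: butt & neck centre pixels, mask"""
    r=red(im,m); v,u=np.nonzero(r); b=cv2.minAreaRect(np.c_[u,v].astype(np.float32)); B=cv2.boxPoints(b)
    if np.linalg.norm(B[0]-B[1])>np.linalg.norm(B[1]-B[2]): B=np.roll(B,-1,0)
    return np.array([(B[0]+B[1])/2,(B[2]+B[3])/2]),r,b
E
python3 - <<'E'
from rig import camera_params
from h import *
np.set_printoptions(precision=4,suppress=True)
p=camera_params("wrist"); c=[]
for i in (0,1):
    z=np.load(f"w{i}.npz"); im,d,R,t=[z[k] for k in("im","d","R","t")]
    m=np.zeros(d.shape,bool); m[100:260,270:360]=1
    e,r,b=handle(im,d,p,R,t,m); e=e[np.argsort(e[:,1])]
    print(i,r.sum(),b,e.tolist()); c.append(ray(p,[e[0],e.mean(0),e[1]],R,t))
    P=pts(p,d,r,R,t); print(" depth z",np.percentile(P[:,2],[5,50,90,97]))
    v,u=np.nonzero(r); print(" ends",plane(p,e,.0135,R,t)," axis",axis(plane(p,np.c_[u,v],.02,R,t)))
for a in range(3): print(tri(c[0][0],c[0][1][a],c[1][0],c[1][1][a]))
print("tip",plane(p,[[315,312.5]],.013,R,t))
E
```

```text
0 1047 ((313.5, 155.5), (71.0, 19.0), 90.0) [[313.5, 120.0], [313.5, 191.0]]
 depth z [0.0193 0.0247 0.0273 0.0283]
 ends [[0.6904 0.0462 0.0135]
 [0.6103 0.0932 0.0135]]  axis (array([0.6603, 0.0634, 0.02  ]), array([-0.8806,  0.4739,  0.    ]), np.float64(-0.03550140871387182), np.float64(0.0562653268644378))
1 1840 ((313.0, 175.5), (91.0, 26.0), 90.0) [[313.0, 130.0], [313.0, 221.0]]
 depth z [0.0198 0.0248 0.0274 0.0282]
 ends [[0.6911 0.0469 0.0135]
 [0.6102 0.0943 0.0135]]  axis (array([0.6601, 0.0643, 0.02  ]), array([-0.8707,  0.4917,  0.    ]), np.float64(-0.03646045169917853), np.float64(0.055428727031005445))
(array([0.6903, 0.047 , 0.0078]), np.float64(0.0009559781706260205))
(array([0.6512, 0.0699, 0.0084]), np.float64(0.0009134946221147145))
(array([0.6122, 0.0925, 0.0197]), np.float64(0.0008423169196999876))
tip [[0.5089 0.1509 0.013 ]]
```

The butt is at (0.691, 0.047) and the tip at (0.509, 0.151). That is 209.9 mm long at an azimuth of -29.8°, with the top at about 28 mm, so it agrees with the text. Now grasp it, lift it low under the pipes, and set it down crosswise.

```bash
python3 - <<'E'
from rig import *
from h import *
np.set_printoptions(precision=4,suppress=True)
a0=np.deg2rad(-29.8); g=np.array([.6347,.0789])
command_gripper(.062,60)
move_l([*g,.13],rot(a0),feed=.1)
print("hit",move_l([*g,.028],feed=.08,until_force=15))
command_gripper(0,60); s=sense(); print("gap",s["finger_gap"],s["gripper_force"],s["position"])
if s["finger_gap"]<.015: raise SystemExit("missed")
move_l([*g,.10],feed=.1); s=sense(); print("gap",s["finger_gap"],s["wrist_force"])
a1=np.deg2rad(52); d=np.array([np.cos(a1),np.sin(a1)]); G=np.array([.566,-.0735])+.04*d
move_l([*G,.10],rot(a1),feed=.09)
print("touch",move_l([*G,.028],feed=.05,until_force=8),sense()["position"],sense()["time_s"])
command_gripper(.062); move_l([*G,.2],feed=.15)
s=sense(); p=camera_params("wrist"); im,d=camera("wrist"); R,t=wpose(s,p)
np.savez("w2.npz",im=im,d=d,R=R,t=t); cv2.imwrite("pics/w2.png",im[:,:,::-1]); print(s["time_s"])
E
```

```text
hit False
gap 0.025268843247119994 60.66484093666077 [0.6352 0.0791 0.0286]
gap 0.02513640620899781 [ 0.0904 -0.0758 -0.7863]
touch True [ 0.5905 -0.042   0.0286] 10.75
12.4917
```

View pics/w2.png

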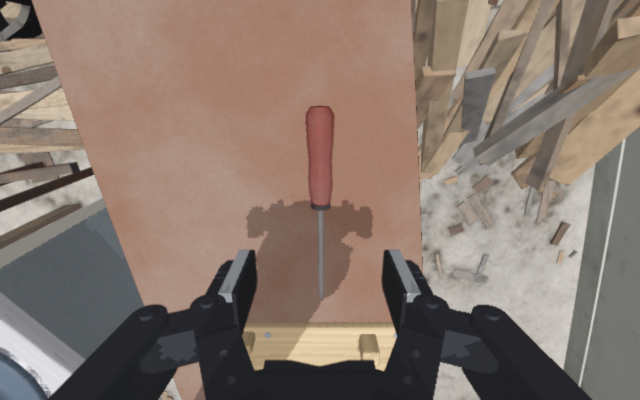

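The driver was released crosswise, with its butt at (319,106), its tip at (321,299), and the rest visible below. I'll measure it again and look closely at the rest from two heights before regrasping.

```bash
python3 - <<'E'
from rig import *
from h import *
np.set_printoptions(precision=4,suppress=True)
p=camera_params("wrist")
z=np.load("w2.npz"); im,d,R,t=[z[k] for k in("im","d","R","t")]
m=np.zeros(d.shape,bool); m[90:230,280:360]=1
e,r,b=handle(im,d,p,R,t,m); e=e[np.argsort(e[:,1])]; E=plane(p,[e[0],[321,298.5]],.0135,R,t)
D=E[0]-E[1]; print(b,"butt,tip",E,"len",np.linalg.norm(D),"az",np.degrees(np.arctan2(D[1],D[0])))
P=pts(p,d,r,R,t); print("z",np.percentile(P[:,2],[50,97])); v,u=np.nonzero(r); print(axis(plane(p,np.c_[u,v],.02,R,t)))
for i,zz in enumerate((.26,.20)):
    move_l([.449,-.2235,zz],feed=.2); s=sense(); im,d=camera("wrist"); R,t=wpose(s,p)
    np.savez(f"r{i}.npz",im=im,d=d,R=R,t=t); cv2.imwrite(f"pics/r{i}.png",im[:,:,::-1])
print(s["time_s"])
E
```

```text
((319.5, 154.0), (96.0, 27.0), 90.0) butt,tip [[ 0.6292  0.0086  0.0135]
 [ 0.5005 -0.1592  0.0135]] len 0.21151165569605127 az 52.506585144140345
z [0.0248 0.0283]
(array([ 0.6079, -0.019 ,  0.02  ]), array([-0.6076, -0.7942,  0.    ]), np.float64(-0.03531459959786191), np.float64(0.05703053845408542))
14.3833
```

View pics/r0.png

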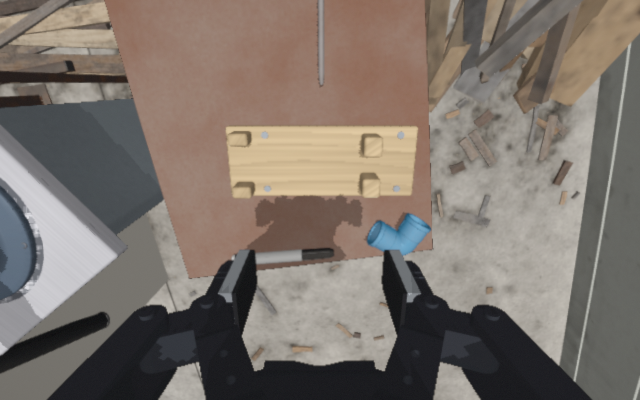

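The rest fills about (226,126) to (417,197). The wide cheeks are at the left (robot) end and the close pair is around u=371. The pen and elbow fitting lie below it.

```bash
python3 - <<'E'
from rig import camera_params
from h import *
np.set_printoptions(precision=4,suppress=True)
p=camera_params("wrist"); Cs=[]
for i in (0,1):
    z=np.load(f"r{i}.npz"); im,d,R,t=[z[k] for k in("im","d","R","t")]
    m=np.zeros(d.shape,bool); m[90:240,190:450]=1
    w=big(wood(im)&m); P=pts(p,d,w,R,t); zb=np.median(P[:,2])
    q=P[abs(P[:,2]-zb)<.004]; (c,s,a)=cv2.minAreaRect((q[:,:2]*1000).astype(np.float32)); print(i,w.sum(),"zbase",zb,"depth rect",c,s,a)
    k=cv2.approxPolyDP(cv2.convexHull(np.argwhere(w)[:,::-1].astype(np.int32)),6,True)[:,0].astype(float)
    X=plane(p,k,.012,R,t); print(k.tolist(),X[:,:2].tolist(),X.mean(0))
    Cs.append((k,ray(p,k,R,t)))
    H=P[P[:,2]>.028]; c0=np.array([.449,-.2235]);ry=np.array([-.788,.6157]);rx=np.array([ry[1],-ry[0]]);L=np.c_[(H[:,:2]-c0)@rx,(H[:,:2]-c0)@ry]
    for sg in (1,-1):
        a_=L[np.sign(L[:,1])==sg]; print(" cheek y",sg,"inner",a_[a_[:,0]<0][:,0].max(),a_[a_[:,0]>0][:,0].min(),"outer",a_[:,0].min(),a_[:,0].max(),"y",a_[:,1].min(),a_[:,1].max())
if len(Cs[0][0])==len(Cs[1][0])==4:
    (k0,(o0,d0)),(k1,(o1,d1))=Cs
    f=lambda k:[np.argmin((k-k.mean(0))@v) for v in np.array([[1,1],[-1,1],[-1,-1],[1,-1]])]
    X=[tri(o0,d0[a],o1,d1[b])[0] for a,b in zip(f(k0),f(k1))]; print("tri",np.array(X),np.mean(X,0))
E
```

```text
0 11629 zbase 0.013436146924412251 depth rect (449.47259521484375, -225.5991668701172) (82.78742218017578, 218.20887756347656) 52.14141082763672
[[417.0, 128.0], [409.0, 194.0], [233.0, 196.0], [228.0, 126.0]] [[0.5593847710893249, -0.26149909474892763], [0.5091776495850383, -0.322811219708408], [0.3384514862899277, -0.1933731031917833], [0.3913592633044041, -0.12796792195078233]] [ 0.4496 -0.2264  0.012 ]
 cheek y 1 inner -0.02468353274467237 0.0208838720124992 outer -0.037076661282232894 0.035062583797121884 y 0.07829467639232844 0.1000102546824068
 cheek y -1 inner -0.013105911509001816 0.010232167031784398 outer -0.034606016195009255 0.03252492053705 y -0.0661572045982367 -0.04614572257422436
1 16313 zbase 0.013395408586061142 depth rect (449.81561279296875, -225.61834716796875) (83.20510864257812, 218.70947265625) 52.13511276245117
[[435.0, 135.0], [424.0, 213.0], [217.0, 216.0], [209.0, 134.0]] [[0.5599524498873172, -0.2608912730876371], [0.508857416872506, -0.3232123802163611], [0.33652860607263535, -0.19361450849016595], [0.3896047836246908, -0.12719054808330368]] [ 0.4487 -0.2262  0.012 ]
 cheek y 1 inner -0.024457703150713113 0.02173894669442515 outer -0.03660771862874891 0.03527858947264646 y 0.07816590101162672 0.09902049884279071
 cheek y -1 inner -0.013230750212199712 0.010358004805487821 outer -0.03344978376108198 0.032790488203114955 y -0.06640108386300597 -0.046150013083384525
tri [[ 0.3998 -0.1301  0.0404]
 [ 0.5603 -0.2622  0.0086]
 [ 0.5089 -0.3208  0.0164]
 [ 0.3474 -0.1913  0.0324]] [ 0.4541 -0.2261  0.0245]
```

By wrist camera the rest centre is at about (0.4495, -0.225), azimuth 142.1°, base at 12–13 mm. The driver's origin is at about (0.5655, -0.0745), azimuth 52.2°. Now regrasp and place it.

```bash
python3 - <<'E'
from rig import *
from h import *
np.set_printoptions(precision=4,suppress=True)
a=np.deg2rad(52.2); g=np.array([.5655,-.0745])+.04*np.array([np.cos(a),np.sin(a)])
move_l([*g,.13],rot(a),feed=.15)
print("hit",move_l([*g,.028],feed=.08,until_force=15))
command_gripper(0,60); s=sense(); print("gap",s["finger_gap"],s["position"])
if s["finger_gap"]<.015: raise SystemExit("missed")
move_l([*g,.115],feed=.1)
b=np.deg2rad(142.14); G=np.array([.4495,-.2248])+.04*np.array([np.cos(b),np.sin(b)])
move_l([*G,.115],rot(b),feed=.11)
print("gap",sense()["finger_gap"]); move_l([*G,.06],feed=.08)
print("touch",move_l([*G,.0395],feed=.03,until_force=6)); s=sense(); print(s["position"],s["wrist_force"],s["time_s"])
im,d=camera("scene"); cv2.imwrite("pics/s1.png",cv2.resize(im[110:210,180:360,::-1],None,fx=4,fy=4))
E
```

```text
hit False
gap 0.025506332604209148 [ 0.5904 -0.0428  0.0285]
gap 0.02563290101657957
touch True
[ 0.4176 -0.2002  0.0405] [-0.8901  0.1847  5.0157] 22.775
```

View pics/s1.png

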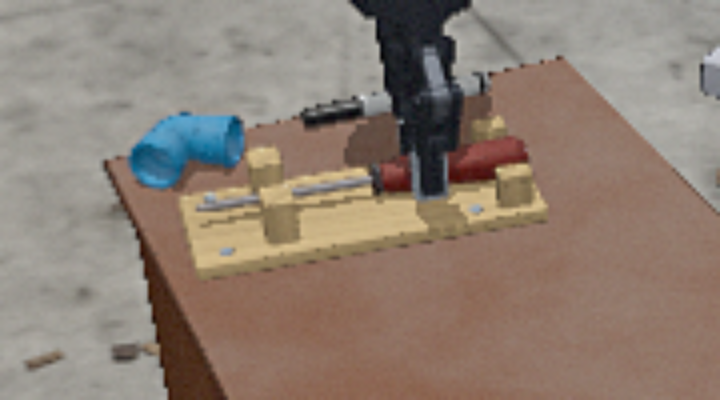

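The handle lies between the wide cheeks and the shaft between the narrow ones. Contact came at the expected height, so I'll release, retreat and check from above.

```bash
python3 - <<'E'
from rig import *
from h import *
np.set_printoptions(precision=4,suppress=True)
command_gripper(.055); P=sense()["position"]; move_l([P[0],P[1],.22],feed=.12)
s=sense(); p=camera_params("wrist"); im,d=camera("wrist"); R,t=wpose(s,p); np.savez("f.npz",im=im,d=d,R=R,t=t)
cv2.imwrite("pics/f.png",im[:,:,::-1]); print(s["time_s"])
m=np.zeros(d.shape,bool); m[60:330,230:400]=1
e,r,b=handle(im,d,p,R,t,m); print(e,plane(p,e,.0255,R,t)); Q=pts(p,d,r,R,t); print(np.percentile(Q[:,2],[50,97]))
E
```

```text
24.8667
[[319. 107.]
 [319. 201.]] [[ 0.3638 -0.1613  0.0255]
 [ 0.4386 -0.2194  0.0255]]
[0.0371 0.0402]
```

View pics/f.png

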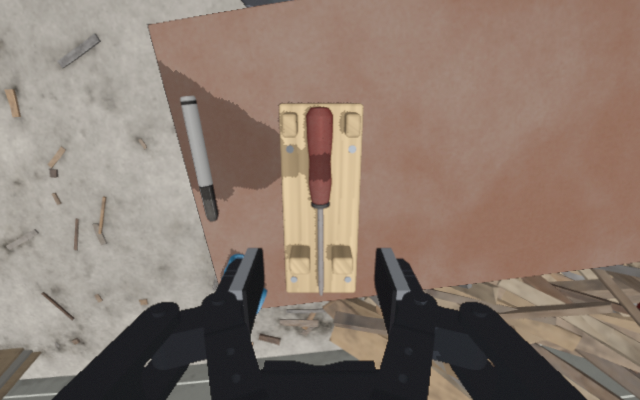

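The driver lies centred and flat, with its handle top at about 39–40 mm. Its butt is about 107 mm along the rest from centre, so its ends are level with the base to within a few mm. Handing in.

```bash
python3 -c "
from rig import *
print(finish_job())"
```

```text
the job is handed in; nothing more can be done
None
```

The longer screwdriver was set down crosswise and released, then regrasped and laid flat on its rest with the handle in the wide cheeks and the shaft in the narrow ones; I handed in at about 25 s, and the shorter one was not touched.

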